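Load the food warmer and bring the lighter to its far tea light

TASK

Get the food warmer ready: set the two loose tea lights down into its empty pockets, the far pocket first and then the middle one, so that all three sit flat in their pockets. Then draw the stick lighter out of its stand, turn it to a slant about halfway between upright and level so that the hand is not over the candle, and hold its nozzle tip just above the wick of the far tea light without touching it; finish still holding the lighter there, and leave everything else where it stands.

Things in the scene. Friction and masses are not known exactly. Their poses are not given: they have to be found in the camera images.
- warmer: brushed aluminium food warmer, fixed on the black glass hob (z = 0), grille off: a flat round-edged tray 306 x 106 mm, its top 24 mm above the origin (centre of the underside). Its x axis runs along the row of three pockets, away from the robot; across each end, at x = +-141 mm, stands a wire hoop 92 mm wide, 61 mm high above the hob
- pocket_far (a point): centre of the floor of the pocket farthest from the robot (warmer x = +85 mm); round, 42 mm across, 7 mm deep below the tray's top, with a 1.5 mm chamfer, axes as the warmer. Empty at the start. A seated tea light's wick tip stands 15 mm above this point
- pocket_middle (a point): the same for the middle pocket (warmer x = 0). Empty at the start
- pocket_near (a point): the same for the pocket nearest the robot (warmer x = -85 mm); tea_light_3 sits in it
- tea_light_1: loose tea light: round metal cup with red wax, 38 mm across, 15 mm high, 16 g, wick at its centre no higher than the rim; origin at the centre of its underside, z up. Stands on the wooden worktop (top at z = -0.0065). Either loose tea light may go in either pocket; seated in a pocket it stands 8 mm proud of the tray
- tea_light_2: the other loose tea light, just the same
- tea_light_3: a third such tea light, already seated in the near pocket; stays there
- stand: white ceramic lighter stand on the worktop, fixed; a foot 90 mm across and 12 mm high with a column 36 mm across, 96 mm high over all, with an upright bore 15 mm across. Origin at the centre of its underside, z up
- lighter: red and black stick lighter, 195 mm, about 60 g, standing nozzle down in the stand. Origin at the nozzle tip, z from tip to handle end. Steel nozzle 9 to 11 mm thick up to z = 82 mm, collar 22 mm across to 90 mm (rests on the stand's rim), flat-sided handle to 195 mm, 25 mm wide along x, 17 mm thick along y (grasp across the 17 mm). Must rise 82 mm to clear the stand
- lighter_tip (a point): the nozzle tip (the lighter's origin), axes as the lighter
- lighter_grip (a point): centre of the handle 160 mm from the tip, a good place to grasp; 35 mm of handle is beyond it
- beaker: plain white beaker on the worktop, 85 mm across and 96 mm high, origin under its centre; a bystander
- teaspoon: steel teaspoon lying on the worktop near its front edge, 137 x 28 x 13 mm, origin under its centre, length along x; a bystander
There are look-alikes about, which are no part of the job. What is shaped like the tea_light_2 but turquoise or yellow is not meant.

How it is judged (in metres and radians):
On the way, in this order (a step that is already met when the one before it is completed fails the run):
1. one loose tea light sits flat in the far pocket, let go (((horizontal distance between tea_light_1 and pocket_far below 0.005 m and z of tea_light_1 in the frame of pocket_far below 0.003 m and angle between tea_light_1's own z axis and vertical below 0.12 rad) or (horizontal distance between tea_light_2 and pocket_far below 0.005 m and z of tea_light_2 in the frame of pocket_far below 0.003 m and angle between tea_light_2's own z axis and vertical below 0.12 rad)) and contact force between the fingers and tea_light_1 below 0.05 N and contact force between the fingers and tea_light_2 below 0.05 N), for 0.2 s.
2. the other sits flat in the middle pocket too, let go (((horizontal distance between tea_light_1 and pocket_far below 0.005 m and z of tea_light_1 in the frame of pocket_far below 0.003 m and angle between each of tea_light_1, tea_light_2's own z axis and vertical below 0.12 rad and horizontal distance between tea_light_2 and pocket_middle below 0.005 m and z of tea_light_2 in the frame of pocket_middle below 0.003 m) or (horizontal distance between tea_light_2 and pocket_far below 0.005 m and z of tea_light_2 in the frame of pocket_far below 0.003 m and angle between each of tea_light_2, tea_light_1's own z axis and vertical below 0.12 rad and horizontal distance between tea_light_1 and pocket_middle below 0.005 m and z of tea_light_1 in the frame of pocket_middle below 0.003 m)) and contact force between the fingers and tea_light_1 below 0.05 N and contact force between the fingers and tea_light_2 below 0.05 N), for 0.2 s.
3. the lighter is drawn clear of its stand (z of lighter_tip in the frame of stand above 0.1 m), for 0.1 s.
At the end, for the whole second after the job is handed in: All three tea lights sit flat in their pockets (5 mm sideways, 3 mm in height). The gripper holds the lighter still, leaning 0.6 to 1.2 rad from upright, its tip within 15 mm sideways of the far wick and 1 to 30 mm above it, touching no tea light, warmer or stand (((horizontal distance between tea_light_1 and pocket_far below 0.005 m and z of tea_light_1 in the frame of pocket_far below 0.003 m and angle between each of tea_light_1, tea_light_2's own z axis and vertical below 0.12 rad and horizontal distance between tea_light_2 and pocket_middle below 0.005 m and z of tea_light_2 in the frame of pocket_middle below 0.003 m) or (horizontal distance between tea_light_2 and pocket_far below 0.005 m and z of tea_light_2 in the frame of pocket_far below 0.003 m and angle between each of tea_light_2, tea_light_1's own z axis and vertical below 0.12 rad and horizontal distance between tea_light_1 and pocket_middle below 0.005 m and z of tea_light_1 in the frame of pocket_middle below 0.003 m)) and horizontal distance between tea_light_3 and pocket_near below 0.005 m and z of tea_light_3 in the frame of pocket_near below 0.003 m and angle between tea_light_3's own z axis and vertical below 0.12 rad and horizontal distance between lighter_tip and pocket_far below 0.015 m and z of lighter_tip in the frame of pocket_far between 0.016 and 0.045 m and angle between lighter's own z axis and vertical between 0.6 and 1.2 rad and contact force between the fingers and lighter above 1 N and contact force between lighter and warmer below 0.1 N and contact force between lighter and stand below 0.1 N and contact force between lighter and tea_light_1 below 0.1 N and contact force between lighter and tea_light_2 below 0.1 N and contact force between lighter and tea_light_3 below 0.1 N and linear speed of lighter below 0.02 m/s and angular speed of lighter below 0.15 rad/s); the arm keeps its last pose, push and grip.
It fails at once if the beaker or the teaspoon is shoved about or knocked over (moved more than 30 mm, or the beaker tipped) (distance of any of beaker, teaspoon from where it was at the start of the episode above 0.03 m or angle between beaker's own z axis and vertical above 0.5 rad).
It also fails if it takes over 70 s, if anything falls off the work surface, if the arm or the gripper's body presses on something with over 40 N, if the wrist force passes 120 N, or if a joint passes its speed limit or range.

ROBOT

A 7-joint arm with a two-finger parallel gripper is mounted at the origin on a cart in front of the work surface, level with it; the furniture and walls round the work are solid. World frame = base frame: x ahead of the robot, y to its left, z up, the work surface at z = 0. Lengths are in mm, angles in rad, forces in N, time in s.
With the tool pointing down it reaches from about 400 to 875 mm from the base axis. Payload 4.4 kg.
Tool frame: the origin (TCP) lies midway between the tips of the shut fingers; the grasp point (between the pads) lies ctrl.grip_depth behind it (ctrl.grip_depth is the distance from the TCP to the grasp point, in mm); z points along the fingers, y is the line along which they close (so a half turn about z gives the same grasp; the last joint's range is limited). The gripper opens to 85 mm and grips with 20 to 120 N. Pads are 22 mm wide; open, the fingers measure 114 mm over their backs; the gripper's body (76 mm by 85 mm) begins 54 mm behind the grasp point. The pads swing forward as they close: fully open they stand 13 mm farther back than shut.
Start: joints at [-1.319, 0.628, 0.038, 1.517, -0.027, 0.996, -0.02], TCP at [203.086, 617.474, 201.513] pointing down, gripper open.
Joint ranges: [-3.06, 3.06], [-0.37, 2.12], [-1.25, 1.32], [0.18, 2.47], [-1.1, 4.24], [0.23, 1.98], [-2.94, 2.94]. Speed limits (rad/s): [2.57, 2.57, 3.14, 3.14, 3.14, 3.14, 3.14].

INTERFACE

Orientations are given as [roll, pitch, yaw] about the fixed x, y, z axes, in that order (R = Rz(yaw) Ry(pitch) Rx(roll)).
In Python, from cell import ctrl gives the robot as it stands.
- The arm moves only by the tool carry_out, never from a script. Its argument "deltas" is one flat list of numbers, 7 for each row, row after row: the turn, a rotation vector about the tool's x, y, z in degrees, then the shift along the tool's x, y, z in m, then the closure, from -1 (fully open) to 1 (shut). In form: [wx, wy, wz, dx, dy, dz, claw, wx, wy, wz, dx, dy, dz, claw, ...]. A call has 1 to 12 rows; each row shifts and turns the commanded pose from where the row before left it, along the tool's axes as they then stand; what a row does not reach is not made up. A row lasts 1/8 s, in which the tool goes at most 62.5 mm and 10.7 degrees, less where a joint would pass 70% of its speed; a pose out of reach is approached as far as the arm can. A call with a gripper value outside its range is refused whole. The fingers move at their own pace and stop on an object; the grip force is fixed at half the most. Time passes only in rows, so rows that do not move let the fingers close. It gives the time, the measured TCP pose, the force, the opening and the grip force at its end, in the units of the state.
- ctrl.read_state(): the state, without advancing time (a new reading comes with each control period).
- ctrl.get_image(name): name is "side" or "top"; returns the picture (400x640x3 uint8, red, green, blue); there is no depth.
- ctrl.calibration(name): a dict with "mtx" (3x3 intrinsics, pixels), "R" (3x3) and "t" (3): a world point X has camera coordinates R X + t. Camera axes: x right, y down, z forward; pixel columns grow to the right and rows downward; lengths in mm; the calibration is good to about 2 mm. A picture is of the moment at which its call begins. calibration takes no time and is no camera call.
- ctrl.finish_job(): hands the job in; it is judged then, once.
The state is a dict: "clock": time; "qpos": joint angles; "qd": joint speeds; "tau": joint torques, N m; "eef_pos": TCP position; "tool_rot": TCP orientation; "force": force on the tool from outside, world axes, zero at the start; "torque": the same for the moment, N m; "width": finger opening in mm; "gripper_force": force on a finger pad.
Only numpy, scipy, OpenCV 4.12 (cv2) and the standard library are available. Lean on these libraries where they do the work, as an engineer would, in place of code of your own. Each camera call takes 0.05 s, during which the arm holds its last target. There are 200 camera calls.

## Working session

There is one attempt and no reset: what is moved stays moved. The work goes in short steps, Python scripts to look and compute and a tool call to move; the robot and the scene stay as the last step left them, time stands still between calls to the robot, and variables do not carry over. Pictures are saved under pics/ and viewed, at most 10 in all, crops included, and the job is handed in when it is done.

Besides the shell and the picture viewer there is one more tool, called after "Call:" as name(argument=value, ...) on one line, values as JSON. carry_out: Moves the arm, as the interface text tells. Its arguments: {"type":"object","properties":{"deltas":{"type":"array"}},"required":["deltas"]}

```bash
ls; mkdir -p pics; python3 - <<'E'
from cell import ctrl
import cv2
print(ctrl.read_state(), ctrl.grip_depth)
for n in("side","top"):
    im=ctrl.get_image(n); cv2.imwrite(f"pics/{n}0.png",im[:,:,::-1])
    c=ctrl.calibration(n); print(n,c)
E
```

```text
pics
{'clock': 0.0, 'qpos': array([-1.31878873,  0.62931644,  0.03844652,  1.51835468, -0.0269877 ,
        0.99630776, -0.01999622]), 'qd': array([ 7.26886322e-04, -2.10169317e-05,  6.87061024e-04,  2.19267421e-04,
       -5.16005889e-04, -8.15960367e-04, -4.10695287e-04]), 'tau': array([-1.73734075e-03, -5.63396430e+01,  1.22574985e+00, -1.93446583e+01,
        1.10008140e-02,  1.05569119e-02, -6.89203702e-06]), 'eef_pos': array([202.88360732, 616.81679929, 200.61272726]), 'tool_rot': array([-3.13972490e+00,  3.59111395e-05,  2.82379217e+00]), 'force': array([-0.55742237, -0.14039406,  0.47469133]), 'torque': array([ 0.03564228,  0.00577646, -0.03938306]), 'gripper_force': 0.0, 'width': 85.70494591776725} 18.700000000000003
side {'mtx': array([[406.80895154,   0.        , 317.72643675],
       [  0.        , 406.80895154, 197.65448678],
       [  0.        ,   0.        ,   1.        ]]), 'R': array([[ 0.85425717, -0.51974441,  0.01050878],
       [-0.19697255, -0.34232148, -0.91870443],
       [ 0.48108887,  0.7827399 , -0.39480596]]), 't': array([-368.61977927,  247.74084032,  735.7982359 ])}
top {'mtx': array([[485.04297734,   0.        , 323.45159957],
       [  0.        , 485.04297734, 206.52261393],
       [  0.        ,   0.        ,   1.        ]]), 'R': array([[-0.01189064, -0.99992254,  0.00367802],
       [-0.99407138,  0.01142333, -0.10812767],
       [ 0.10807728, -0.00494192, -0.99413021]]), 't': array([ 122.43079899,  528.75386   , 1189.96221571])}
```

View pics/side0.png

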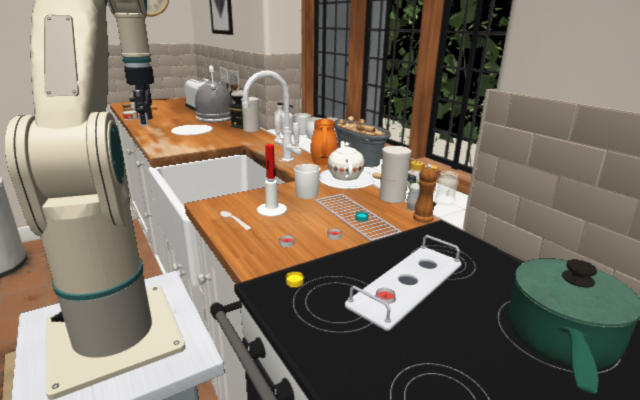

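View pics/top0.png

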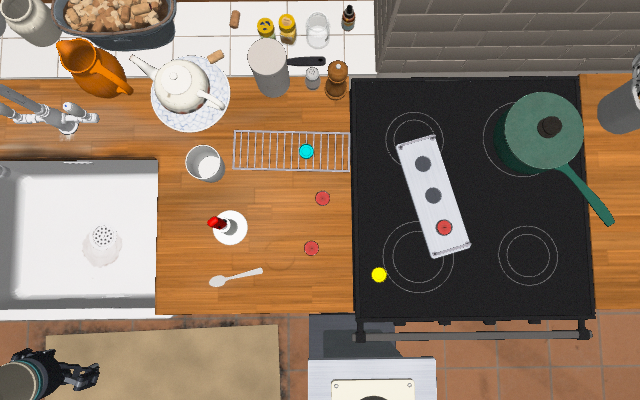

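The side view has red lights at (287,241) and (334,233), with red tea_light_3 at (386,296). In the top view these are (311,248), (322,198) and (444,227). Look-alikes in the top view are yellow (379,274) and turquoise (306,151); in the side view, yellow (295,279) and turquoise (362,216). I choose the two loose red ones. The stand is at (230,227) in the top view, with the lighter's handle at (217,222).

```bash
cat > h.py <<'E'
from cell import ctrl
import cv2, numpy as np
def ray(n,uv):
    c=ctrl.calibration(n); d=c["R"].T@np.linalg.inv(c["mtx"])@np.r_[uv,1.]; return -c["R"].T@c["t"],d
def onz(n,uv,z):
    o,d=ray(n,uv); return o+d*(z-o[2])/d[2]
def tri(a,b):
    (o,d),(p,e)=ray("top",a),ray("side",b)
    s=np.linalg.lstsq(np.c_[d,-e],p-o,rcond=None)[0]; x,y=o+d*s[0],p+e*s[1]; return (x+y)/2,np.linalg.norm(x-y)
def proj(n,X):
    c=ctrl.calibration(n); q=c["mtx"]@(c["R"]@np.asarray(X,float)+c["t"]); return q[:2]/q[2]
def blobs(m,lo=15):
    k,_,s,c=cv2.connectedComponentsWithStats(m.astype(np.uint8)); return [(np.round(c[i],1).tolist(),s[i].tolist()) for i in range(1,k) if s[i,4]>=lo]
def red(im):
    h=cv2.cvtColor(im,cv2.COLOR_RGB2HSV).astype(int); return ((h[...,0]<6)|(h[...,0]>172))&(h[...,1]>130)&(h[...,2]>90)
E
python3 - <<'E'
from h import *
np.set_printoptions(precision=1,suppress=True)
I={n:cv2.imread(f"pics/{n}0.png")[:,:,::-1].copy() for n in("top","side")}
for n in I:
    for b in blobs(red(I[n])): print(n,b,onz(n,b[0],7))
# pockets & tray
t=I["top"]; g=t.min(2)
roi=np.zeros(g.shape,bool); roi[128:265,390:480]=1
cs,_=cv2.findContours(((g>110)&roi).astype(np.uint8),cv2.RETR_CCOMP,cv2.CHAIN_APPROX_NONE)
for c in cs:
    if len(c)>25:
        r=cv2.minAreaRect(c); m=cv2.moments(c); uv=(m['m10']/m['m00'],m['m01']/m['m00']); print("tray",len(c),r,uv,onz("top",uv,24))
        print(cv2.fitEllipse(c)[0])
        if len(c)>150: print(np.array([onz("top",p,24) for p in cv2.boxPoints(r)]))
A=cv2.resize(t[195:260,195:260],(400,400),interpolation=cv2.INTER_CUBIC)
B=cv2.resize(I["side"][135:225,235:325],(400,400),interpolation=cv2.INTER_CUBIC)
cv2.imwrite("pics/crop1.png",np.hstack([A,B])[:,:,::-1])
A=cv2.resize(t[180:260,290:340],(250,400),interpolation=cv2.INTER_CUBIC)
B=cv2.resize(t[130:265,390:480],(267,400),interpolation=cv2.INTER_CUBIC)
C=cv2.resize(I["side"][220:255,275:345],(280,140),interpolation=cv2.INTER_CUBIC);C=np.vstack([C,0*A[:260,:1].repeat(280,1)])
cv2.imwrite("pics/crop2.png",np.hstack([A,B,C])[:,:,::-1])
E
```

```text
top ([322.1, 198.0], [316, 192, 14, 13, 146]) [554.5 119.3   7. ]
top ([216.0, 222.6], [207, 217, 20, 12, 147]) [494.5 390.1   7. ]
top ([443.7, 227.0], [437, 221, 14, 14, 150]) [ 476.5 -189.5    7. ]
top ([310.8, 247.7], [304, 241, 15, 14, 153]) [427.9 149.4   7. ]
side ([125.1, 115.4], [123, 114, 5, 4, 17]) [ 289.8 1959.3    7. ]
side ([269.7, 160.2], [265, 144, 10, 35, 254]) [668.4 765.    7. ]
side ([334.0, 232.9], [329, 232, 11, 3, 25]) [551.  112.9   7. ]
side ([286.5, 239.9], [282, 239, 10, 3, 26]) [424.  142.8   7. ]
side ([385.2, 294.9], [377, 292, 17, 7, 87]) [ 493.6 -166.     7. ]
tray 307 ((432.8194885253906, 195.8966064453125), (120.24579620361328, 41.751625061035156), 72.07208251953125) (432.6802907405457, 196.4346711612065) [ 553.1 -160.3   24. ]
(432.73614501953125, 196.16600036621094)
[[ 686.5  -67.2   24. ]
 [ 719.  -170.2   24. ]
 [ 425.4 -252.1   24. ]
 [ 394.6 -151.5   24. ]]
tray 48 ((443.5, 227.0), (17.0, 16.0), 0.0) (443.5, 227.13484848484848) [ 475.1 -184.7   24. ]
(443.50054931640625, 227.12435913085938)
tray 46 ((432.7500305175781, 194.74998474121094), (16.263456344604492, 15.55634880065918), 45.0) (432.797385620915, 195.00163398692808) [ 556.8 -160.7   24. ]
(432.81732177734375, 195.01324462890625)
tray 45 ((422.25, 163.25), (16.26345443725586, 15.55634880065918), 45.0) (422.43734643734643, 163.4021294021294) [ 638.2 -137.3   24. ]
(422.4412536621094, 163.3948211669922)
```

View pics/crop1.png

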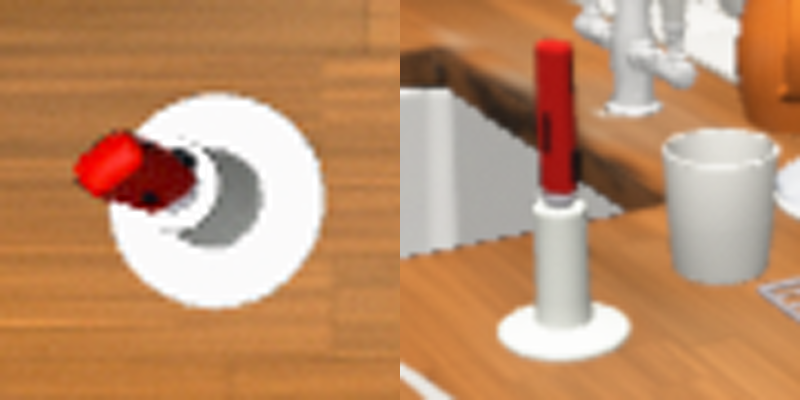

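View pics/crop2.png

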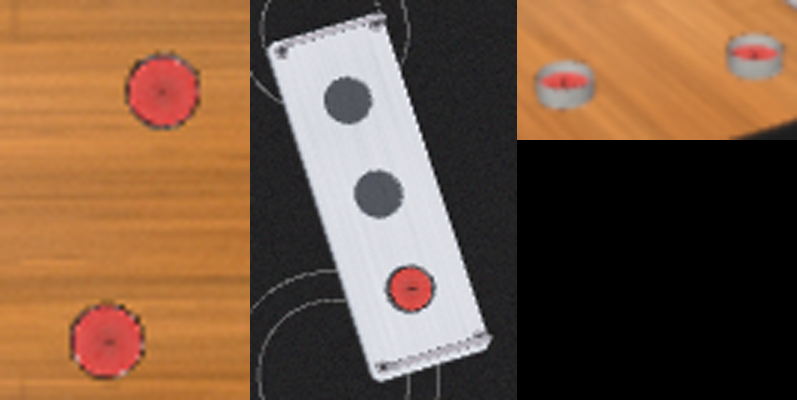

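The crops confirm two red-wax cups as the loose lights. Both empty pockets are dark discs, and the handle's top face is the bright ellipse at about (213,221). Next I measure the lighter and stand and cross-check in both views.

```bash
python3 - <<'E'
from h import *
np.set_printoptions(precision=1,suppress=True)
I={n:cv2.imread(f"pics/{n}0.png")[:,:,::-1].copy() for n in("top","side")}
t,s=I["top"],I["side"]
m=(t[...,0]>205)&(t[...,1]<110); roi=np.zeros(m.shape,bool); roi[205:240,200:235]=1; m&=roi
ys,xs=np.nonzero(m); P=np.array([onz("top",p,202) for p in np.c_[xs,ys]])[:,:2]
w,V=np.linalg.eigh(np.cov(P.T)); print("top face",len(xs),xs.mean(),ys.mean(),P.mean(0),"long dir deg",np.degrees(np.arctan2(V[1,1],V[0,1])),np.sqrt(w)*4)
r=cv2.minAreaRect(np.float32(P)); print(r)
w=(t.min(2)>200)&roi|((t.min(2)>200)&(np.add.outer((np.arange(400)-227)**2,(np.arange(640)-230)**2)<24**2))
ys,xs=np.nonzero(w); c=cv2.minEnclosingCircle(np.c_[xs,ys].astype(np.float32)); print("foot",c,onz("top",c[0],5.5))
# side: lighter top / bottom axis
m=red(s); m[:, :255]=0; m[:,285:]=0; m[185:]=0; ys,xs=np.nonzero(m); print("side lighter rows",[(y,xs[ys==y].mean()) for y in (145,150,160,170,177)])
print("pred side grip", proj("side",[*P.mean(0),202]))
# side: pockets
g=s.max(2); roi=np.zeros(g.shape,bool); roi[255:300,390:445]=1
cs,_=cv2.findContours(((s.min(2)>120)).astype(np.uint8),cv2.RETR_CCOMP,cv2.CHAIN_APPROX_NONE)
for c in cs:
    q=c[:,0].mean(0)
    if 30<len(c)<70 and roi[int(q[1]),int(q[0])]:
        e=cv2.fitEllipse(c)[0]; print("side pocket",e,onz("side",e,24))
for p in([638.2,-137.3,24],[556.8,-160.7,24]): print(proj("side",p))
for n,b in((322.1,198.0),(334,233.2)),((310.8,247.7),(286.5,240.2)): print(tri(n,b))
# metal cup in side
for X in([554.5,119.3,8.5],[427.9,149.4,8.5]): print("pred side",proj("side",X))
E
```

```text
top face 64 212.046875 221.140625 [482.5 356.2] long dir deg 125.62704375825943 [15.9 24.5]
((482.5745849609375, 356.15966796875), (13.845307350158691, 21.15574073791504), 33.58031463623047)
foot ((229.83663940429688, 227.31187438964844), 17.352174758911133) [482.1 355.1   5.5]
side lighter rows [(145, np.float64(269.0)), (150, np.float64(269.5)), (160, np.float64(269.0)), (170, np.float64(269.5)), (177, np.float64(270.5))]
pred side grip [269.1 143.7]
side pocket (407.5037841796875, 280.13519287109375) [ 551.5 -167.6   24. ]
side pocket (427.33538818359375, 264.20050048828125) [ 633.3 -143.9   24. ]
[426.8 262.2]
[407.1 277.8]
(array([555.2, 119.3,   2. ]), np.float64(0.2305002846799434))
(array([427.8, 149.7,   1.7]), np.float64(0.5786004738248426))
pred side [333.8 231.1]
pred side [286.6 237.9]
```

```bash
cat >> h.py <<'E'
from scipy.spatial.transform import Rotation as Ro
def plan(X,ydeg=None,lean=None):
    """tool-axis shift (m) to world TCP X and then turn (deg) so that tool y points at ydeg, tool down"""
    s=ctrl.read_state(); R=Ro.from_euler("xyz",s["tool_rot"]); d=R.inv().apply(np.asarray(X)-s["eef_pos"])/1000
    print("t",round(s["clock"],2),"tcp",s["eef_pos"].round(1),"yaw y",np.degrees(np.arctan2(*R.as_matrix()[1::-1,1])).round(1),"F",s["force"].round(1),"w",round(s["width"],1),"q",s["qpos"].round(2)); print("shift",d.round(4))
    if ydeg is not None:
        T=Ro.from_euler("xyz",[180,0,ydeg+90],degrees=True); print("turn",(R.inv()*T).as_rotvec(degrees=True).round(1))
    return d
E
echo
```

Call:
carry_out(deltas=[0,0,0,0,0,-0.055,-1,0,0,0,0,0,-0.055,-1,0,0,0,-0.045,-0.033,0,-1,0,0,0,-0.045,-0.033,0,-1,0,0,0,-0.045,-0.033,0,-1,0,0,0,-0.045,-0.033,0,-1,0,0,0,-0.045,-0.033,0,-1,0,0,0,-0.045,-0.033,0,-1,0,0,0,-0.045,-0.033,0,-1,0,0,0,-0.045,-0.033,0,-1,0,0,0,-0.045,-0.033,0,-1,0,0,0,-0.045,-0.033,0,-1])

```text
clock: 1.6
eef_pos: [528.0, 161.8, 311.3]
tool_rot: [-3.141, -0.0, 2.824]
force: [0.5, 0.4, -0.3]
width: 85.3
gripper_force: 0.0
```

Call:
carry_out(deltas=[0,0,-8.6,0,0,0.05,-0.3,0,0,-8.6,0,0,0.05,-0.3,0,0,-8.6,0,0,0.05,-0.3,0,0,-8.6,0,0,0.05,-0.3,0,0,0,0,0,0,-0.3])

```text
clock: 2.22
eef_pos: [524.0, 162.1, 108.2]
tool_rot: [-3.141, -0.009, -2.861]
force: [-0.5, -0.4, 1.3]
width: 55.3
gripper_force: 0.0
```

```bash
python3 -c "
from h import *
plan([554.5,119.3,40],106.2)"
```

```text
t 2.23 tcp [524.  162.1 108.2] yaw y 106.1 F [-0.5 -0.4  1.3] w 55.3 q [-0.35  0.61  0.01  1.88 -0.01  0.65  1.51]
shift [-0.018  -0.0496  0.068 ]
turn [-0.  -0.5 -0.1]
```

Call:
carry_out(deltas=[0,-0.5,0,-0.009,-0.025,0,-0.3,0,0,0,-0.009,-0.025,0.028,-0.3,0,0,0,0,0,0.03,-0.3,0,0,0,0,0,0.02,-0.3,0,0,0,0,0,0,-0.3])

```text
clock: 2.85
eef_pos: [559.7, 120.6, 34.3]
tool_rot: [-3.141, 0.009, -2.861]
force: [-0.0, -0.1, 0.4]
width: 55.6
gripper_force: 0.0
```

```bash
python3 -c "
from h import *
plan([554.5,119.3,-4],106.2)
s=ctrl.get_image('side'); A=cv2.resize(s[185:255,295:375],(640,560),interpolation=cv2.INTER_CUBIC); cv2.imwrite('pics/a1.png',A[:,:,::-1])"
```

```text
t 2.85 tcp [559.7 120.6  34.3] yaw y 106.1 F [-0.  -0.1  0.4] w 55.6 q [-0.26  0.75 -0.    1.88  0.    0.51  1.59]
shift [0.0057 0.0002 0.0383]
turn [-0.   0.5 -0.1]
```

View pics/a1.png

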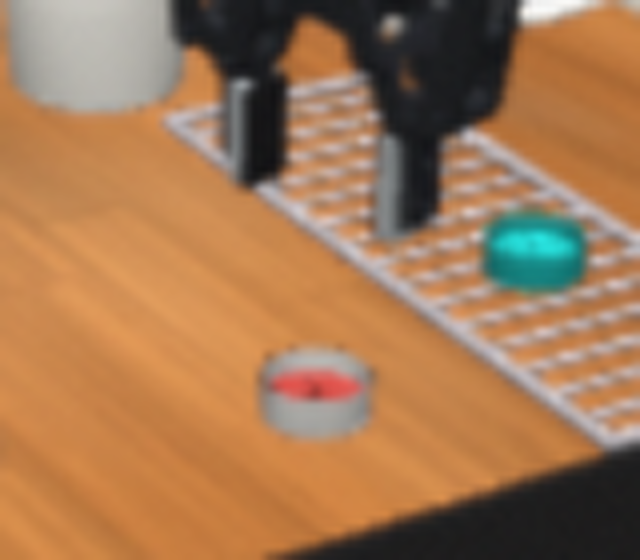

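The crop shows fingertips at about (327,208) and (344,214), straddling the red light at (334,233) from above.

Call:
carry_out(deltas=[0,0,0,0,0,0,-0.3,0,0,0,0,0,0,-0.3])

```text
clock: 3.15
eef_pos: [560.2, 120.9, 34.9]
tool_rot: [-3.142, 0.011, -2.859]
force: [-0.4, 1.3, 0.8]
width: 55.9
gripper_force: 0.0
```

```bash
python3 -c "
from h import *
plan([554.5,119.3,-4],106.2)
x=ctrl.read_state()['eef_pos']
for dz in (2,5,8): print(proj('side',x+[0,0,dz]))
"
```

```text
t 3.15 tcp [560.2 120.9  34.9] yaw y 106.2 F [-0.4  1.3  0.8] w 55.9 q [-0.26  0.75 -0.    1.88  0.    0.51  1.59]
shift [0.0064 0.0001 0.0388]
turn [-0.   0.6 -0. ]
[335.53529928 220.93134302]
[335.56658381 219.92262352]
[335.59793677 218.91169767]
```

Call:
carry_out(deltas=[0,0.6,0,0.006,0,0.01,-0.3,0,0,0,0,0,0.01,-0.3,0,0,0,0,0,0.008,-0.3,0,0,0,0,0,0,-0.3,0,0,0,0,0,0,-0.3])

```text
clock: 3.78
eef_pos: [553.7, 119.0, 5.4]
tool_rot: [3.142, -0.002, -2.859]
force: [0.4, 0.9, 0.9]
width: 55.6
gripper_force: 0.0
```

```bash
python3 -c "
from h import *
plan([554.5,119.3,-4],106.2)
s=ctrl.get_image('side'); A=cv2.resize(s[190:250,300:370],(490,420),interpolation=cv2.INTER_CUBIC)
t=ctrl.get_image('top'); B=cv2.resize(t[160:220,300:344],(308,420),interpolation=cv2.INTER_CUBIC)
cv2.imwrite('pics/a2.png',np.hstack([A,B])[:,:,::-1])"
```

```text
t 3.77 tcp [553.7 119.    5.4] yaw y 106.2 F [0.4 0.9 0.9] w 55.6 q [-0.26  0.79 -0.    1.89  0.    0.46  1.59]
shift [-0.0009  0.0001  0.0094]
turn [ 0.  -0.1 -0. ]
```

View pics/a2.png

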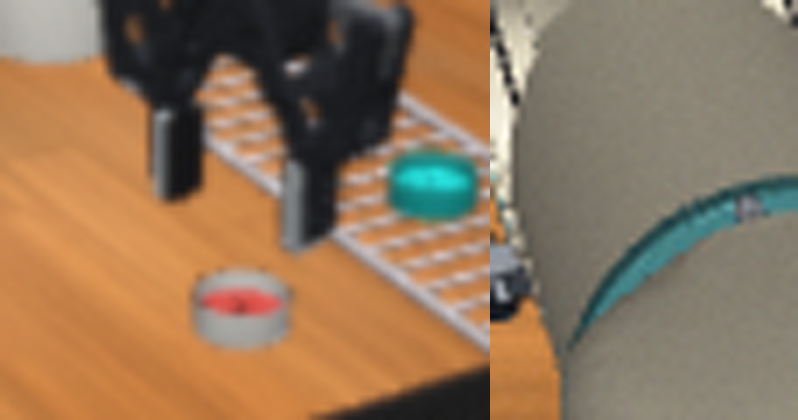

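The tips appear at about (325,218) and (343,225), centred in u on the light but roughly 20 mm higher than I expected. I'll descend a little and close gently to see.

Call:
carry_out(deltas=[0,0,0,-0.001,0,0.005,-0.3,0,0,0,0,0,0.003,-0.3,0,0,0,0,0,0,-0.2,0,0,0,0,0,0,0.0,0,0,0,0,0,0,0.0])

```text
clock: 4.5
eef_pos: [554.6, 119.2, -2.4]
tool_rot: [3.142, -0.002, -2.859]
force: [0.2, -0.2, 0.1]
width: 42.9
gripper_force: 0.0
```

```bash
python3 -c "
from h import *
plan([554.5,119.3,-4],106.2)
s=ctrl.get_image('side'); A=cv2.resize(s[190:250,300:370],(490,420),interpolation=cv2.INTER_CUBIC)
cv2.imwrite('pics/a3.png',A[:,:,::-1])
for z in (-6.5,0,10,20): print(proj('side',[554,119,z]))"
```

```text
t 4.5 tcp [554.6 119.2  -2.4] yaw y 106.2 F [ 0.2 -0.2  0.1] w 42.9 q [-0.26  0.81 -0.    1.89  0.    0.44  1.59]
shift [0.0001 0.0001 0.0016]
turn [ 0.  -0.1 -0. ]
[333.5540059  236.13097316]
[333.61644977 234.00352364]
[333.71309061 230.71099078]
[333.8104331  227.39455307]
```

View pics/a3.png

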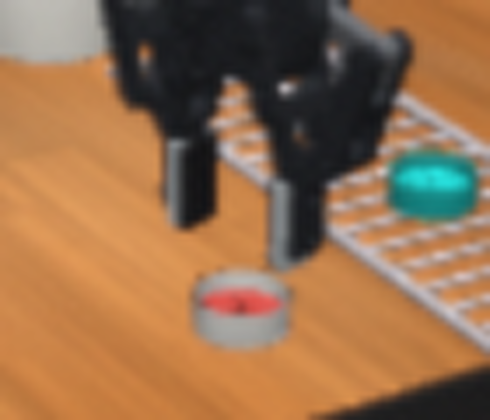

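```bash
python3 - <<'E'
from h import *
for z in (200,213,225): print(z,proj('side',[202.9,616.8,z]),proj('top',[202.9,616.8,z]))
I={n:cv2.imread(f"pics/{n}0.png") for n in("top","side")}
A=cv2.resize(I["side"][80:135,110:170],(436,400),interpolation=cv2.INTER_CUBIC)
B=cv2.resize(I["top"][340:400,40:105],(364,336),interpolation=cv2.INTER_CUBIC);B=np.vstack([B,0*B[:64]])
cv2.imwrite('pics/a4.png',np.hstack([A,B]))
E
```

```text
200 [148.79834761 136.13235482] [ 85.2570101  356.58431327]
213 [148.13976777 131.93277997] [ 82.19294171 357.84552531]
225 [147.52695922 128.02507552] [ 79.29321804 359.03909083]
```

View pics/a4.png

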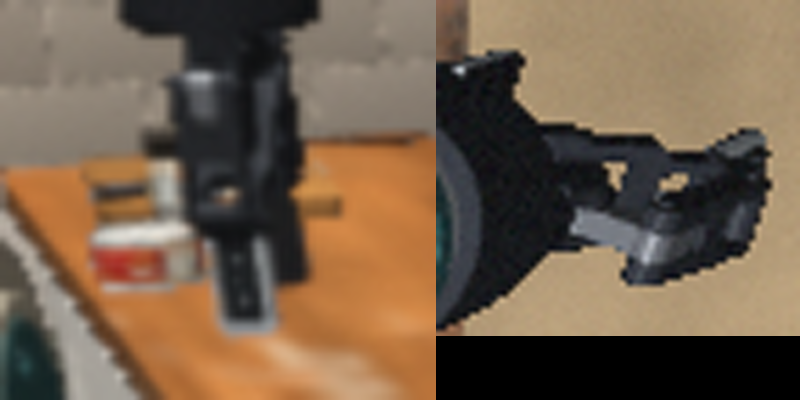

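The start picture alone doesn't settle the height question, so I'll probe downward gently with the fingers opened wider.

Call:
carry_out(deltas=[0,0,0,0,0,0.0,-0.3,0,0,0,0,0,0,-0.3,0,0,0,0,0,0.002,-0.3,0,0,0,0,0,0.002,-0.3,0,0,0,0,0,0.002,-0.3,0,0,0,0,0,0,-0.3])

```text
clock: 5.3
eef_pos: [554.3, 119.1, -8.7]
tool_rot: [3.142, -0.002, -2.859]
force: [0.7, -0.8, -0.3]
width: 55.8
gripper_force: 0.0
```

Call:
carry_out(deltas=[0,0,0,0,0,0.002,-0.3,0,0,0,0,0,0.001,-0.3,0,0,0,0,0,0,-0.3])

```text
clock: 5.68
eef_pos: [554.4, 119.2, -11.6]
tool_rot: [3.142, -0.002, -2.859]
force: [-0.2, 0.3, -0.5]
width: 55.7
gripper_force: 0.0
```

Call:
carry_out(deltas=[0,0,0,0,0,0.002,-0.3,0,0,0,0,0,0.001,-0.3,0,0,0,0,0,0,-0.3])

```text
clock: 6.05
eef_pos: [554.4, 119.2, -14.6]
tool_rot: [3.142, -0.002, -2.859]
force: [0.4, 0.9, 0.1]
width: 55.5
gripper_force: 0.0
```

Call:
carry_out(deltas=[0,0,0,0,0,0.002,-0.3,0,0,0,0,0,0.002,-0.3,0,0,0,0,0,0,-0.3])

```text
clock: 6.42
eef_pos: [554.3, 119.2, -18.7]
tool_rot: [3.142, -0.002, -2.859]
force: [-0.2, -0.1, -1.1]
width: 55.7
gripper_force: 0.0
```

Call:
carry_out(deltas=[0,0,0,0,0,0.002,-0.3,0,0,0,0,0,0.002,-0.3,0,0,0,0,0,0,-0.3])

```text
clock: 6.8
eef_pos: [554.3, 119.2, -22.7]
tool_rot: [3.142, -0.002, -2.859]
force: [-0.7, -0.4, 0.2]
width: 55.5
gripper_force: 0.0
```

```bash
python3 - <<'E'
from h import *
plan([554.5,119.3,-4],106.2)
im=ctrl.get_image('side'); im0=cv2.imread("pics/side0.png")[:,:,::-1]
for b in blobs(red(im)): print(b)
# dark pixels (gripper) in roi: lowest row per column
m=(np.abs(im.astype(int)-im0).sum(2)>60)
for u in range(318,352,2):
    v=np.nonzero(m[195:250,u])[0]; print(u, v.max()+195 if len(v) else None, end="; ")
E
```

```text
t 6.8 tcp [554.3 119.2 -22.7] yaw y 106.2 F [-0.7 -0.4  0.2] w 55.5 q [-0.26  0.84 -0.    1.9   0.    0.41  1.59]
shift [-0.0002  0.0001 -0.0187]
turn [ 0.  -0.1 -0. ]
([269.7, 160.2], [265, 144, 10, 35, 254])
([334.0, 232.9], [329, 232, 11, 3, 24])
([286.5, 239.9], [282, 239, 10, 3, 26])
([385.2, 294.9], [377, 292, 17, 7, 87])
318 211; 320 214; 322 227; 324 228; 326 227; 328 226; 330 209; 332 208; 334 209; 336 213; 338 216; 340 230; 342 235; 344 234; 346 233; 348 228; 350 223;
```

Probing to TCP z = -22.7 met no contact. The image puts the fingertips at about z = +7, so they sit about 28 mm above the reported TCP. I'll go 5 mm lower and grasp.

Call:
carry_out(deltas=[0,0,0,0,0,0.002,-0.3,0,0,0,0,0,0.0015,-0.3,0,0,0,0,0,0.0015,-0.3,0,0,0,0,0,0,-0.3])

```text
clock: 7.35
eef_pos: [554.4, 119.2, -27.6]
tool_rot: [3.142, -0.002, -2.859]
force: [-1.3, -0.2, -0.7]
width: 55.6
gripper_force: 0.0
```

Call:
carry_out(deltas=[0,0,0,0,0,0,0.1,0,0,0,0,0,0,0.3,0,0,0,0,0,0,0.5,0,0,0,0,0,0,0.5,0,0,0,0,0,0,0.5])

```text
clock: 7.98
eef_pos: [554.6, 119.1, -27.0]
tool_rot: [-3.141, -0.002, -2.859]
force: [-1.3, -0.7, 6.0]
width: 33.9
gripper_force: 59.3
```

Call:
carry_out(deltas=[0,0,0,0,0,-0.02,0.5,0,0,0,0,0,-0.05,0.5,0,0,0,0,0,-0.03,0.5,0,0,0,0,0,0,0.5])

```text
clock: 8.48
eef_pos: [557.1, 119.8, 76.0]
tool_rot: [-3.141, 0.005, -2.859]
force: [0.2, 0.2, -0.8]
width: 34.2
gripper_force: 59.8
```

```bash
python3 - <<'E'
from h import *
plan([554.5,119.3,-4],106.2)
s=ctrl.get_image('side'); print(blobs(red(s),5))
A=cv2.resize(s[165:245,300:370],(490,560),interpolation=cv2.INTER_CUBIC); cv2.imwrite('pics/a5.png',A[:,:,::-1])
for z in (90,100,110): print(proj('side',[554,119,z]))
E
```

```text
t 8.47 tcp [557.1 119.8  76. ] yaw y 106.2 F [ 0.2  0.2 -0.8] w 34.2 q [-0.26  0.68 -0.    1.86  0.    0.6   1.59]
shift [0.003  0.0002 0.08  ]
turn [-0.   0.3 -0. ]
[([269.7, 160.2], [265, 144, 10, 35, 255]), ([334.4, 197.4], [331, 197, 7, 2, 12]), ([286.5, 239.9], [282, 239, 10, 3, 26]), ([385.2, 294.9], [377, 292, 17, 7, 87])]
[334.51213512 203.48771493]
[334.61537653 199.97030213]
[334.71939283 196.42648925]
```

View pics/a5.png

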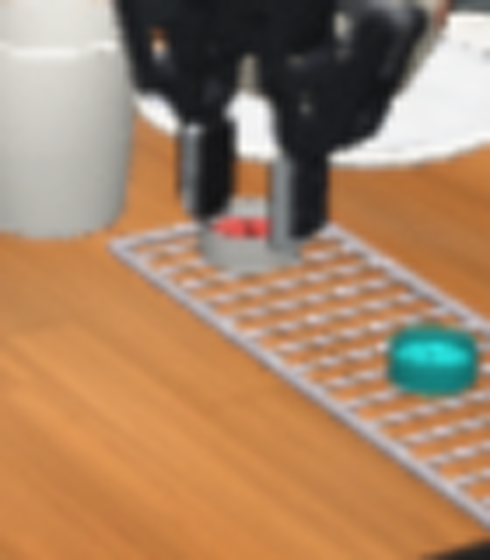

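The light is held level between the pads. Next is the far pocket.

```bash
python3 - <<'E'
from h import *
plan([638.3,-137.2,80],106.2)
E
```

```text
t 8.53 tcp [555.6 119.5  74.3] yaw y 106.2 F [ 0.6  0.2 -0.7] w 34.1 q [-0.26  0.68 -0.    1.86  0.    0.59  1.59]
shift [-0.0078 -0.2695 -0.0057]
turn [-0.   0.1 -0. ]
```

Call:
carry_out(deltas=[0,0,0,-0.001,-0.045,-0.006,0.5,0,0,0,-0.002,-0.045,0,0.5,0,0,0,-0.002,-0.045,0,0.5,0,0,0,-0.001,-0.045,0,0.5,0,0,0,-0.001,-0.045,0,0.5,0,0,0,-0.001,-0.0445,0,0.5,0,0,0,0,0,0,0.5,0,0,0,0,0,0.03,0.5,0,0,0,0,0,0.02,0.5,0,0,0,0,0,0,0.5,0,0,0,0,0,0,0.5])

```text
clock: 9.9
eef_pos: [637.8, -136.9, 28.8]
tool_rot: [-3.141, -0.001, -2.858]
force: [0.4, 0.4, 0.5]
width: 34.1
gripper_force: 59.9
```

```bash
python3 - <<'E'
from h import *
plan([638.3,-137.2,-0.5],106.2)
for n in('side','top'): print(n,blobs(red(ctrl.get_image(n)),5))
X=ctrl.read_state()['eef_pos']+[0,0,20.5+10]; print(proj('side',X))
E
```

```text
t 9.9 tcp [ 637.8 -136.9   28.8] yaw y 106.2 F [0.4 0.4 0.5] w 34.1 q [ 0.19  0.84 -0.04  1.64  0.05  0.67  1.98]
shift [-0.0004 -0.0004  0.0293]
turn [-0.  -0.1  0. ]
side [([269.7, 160.2], [265, 144, 10, 35, 249]), ([286.5, 239.9], [282, 239, 10, 3, 26]), ([427.7, 248.4], [422, 247, 12, 4, 40]), ([385.2, 294.9], [377, 292, 17, 7, 87])]
top [([426.1, 165.1], [422, 163, 9, 5, 30]), ([216.0, 222.6], [207, 216, 20, 13, 150]), ([443.7, 227.0], [437, 221, 14, 14, 150]), ([311.0, 247.7], [304, 241, 15, 14, 153])]
[428.6459638  248.47600745]
```

Call:
carry_out(deltas=[0,0,0,0,0,0.01,0.5,0,0,0,0,0,0.008,0.5,0,0,0,0,0,0.004,0.5,0,0,0,0,0,0.003,0.5,0,0,0,0,0,0.002,0.5,0,0,0,0,0,0.0,0.5])

```text
clock: 10.75
eef_pos: [637.3, -137.4, 1.4]
tool_rot: [3.141, -0.002, -2.859]
force: [-0.4, -0.9, -0.2]
width: 34.1
gripper_force: 59.9
```

Call:
carry_out(deltas=[0,0,0,0,0,0.0015,0.5,0,0,0,0,0,0,0.5])

```text
clock: 11.0
eef_pos: [637.4, -137.4, 0.0]
tool_rot: [3.142, -0.002, -2.859]
force: [0.1, 0.4, 0.6]
width: 34.7
gripper_force: 59.9
```

Call:
carry_out(deltas=[0,0,0,0.001,0,0,0.5,0,0,0,0,0,0,0.1,0,0,0,0,0,0,-0.1,0,0,0,0,0,0,-0.3,0,0,0,0,0,0,-0.3,0,0,0,0,0,0,-0.3])

```text
clock: 11.75
eef_pos: [636.5, -137.7, 0.0]
tool_rot: [3.142, -0.002, -2.859]
force: [-0.1, -0.5, -0.1]
width: 55.5
gripper_force: 0.0
```

Call:
carry_out(deltas=[0,0,0,0,0,-0.02,-0.3,0,0,0,0,0,-0.04,-0.3,0,0,0,0,0,-0.03,-0.3,0,0,0,0,0.05,0,-0.3,0,0,0,0,0.05,0,-0.3,0,0,0,0,0.05,0,-0.3,0,0,0,0,0,0,-0.3])

```text
clock: 12.62
eef_pos: [594.1, 12.9, 91.6]
tool_rot: [3.138, -0.0, -2.851]
force: [0.3, -0.3, -0.3]
width: 55.4
gripper_force: 0.0
```

```bash
python3 - <<'E'
from h import *
plan([427.9,149.4,60],106.2)
for n in('side','top'):
    im=ctrl.get_image(n)
    for b in blobs(red(im),5): print(n,b,onz(n,b[0],28).round(1))
E
```

```text
t 12.62 tcp [594.1  12.9  91.6] yaw y 106.7 F [ 0.3 -0.3 -0.3] w 55.4 q [-0.05  0.69 -0.03  1.78  0.03  0.68  1.77]
shift [0.12   0.1783 0.0322]
turn [ 0.2 -0.   0.5]
side ([269.7, 160.2], [265, 144, 10, 35, 253]) [641.5 706.   28. ]
side ([286.5, 239.9], [282, 239, 10, 3, 26]) [407.1 109.1  28. ]
side ([426.4, 261.2], [420, 259, 14, 5, 45]) [ 635.6 -138.1   28. ]
side ([385.2, 294.9], [377, 292, 17, 7, 87]) [ 473.9 -187.1   28. ]
top ([216.1, 222.6], [207, 217, 20, 12, 150]) [492.8 385.3  28. ]
top ([310.9, 247.6], [304, 241, 15, 14, 153]) [427.7 148.7  28. ]
```

Light 1 is seated in the far pocket, at the same image height as tea_light_3. Next is the second light.

Call:
carry_out(deltas=[0.2,0,0.5,0.03,0.0445,0,-0.3,0,0,0,0.03,0.0445,0,-0.3,0,0,0,0.03,0.0445,0,-0.3,0,0,0,0.03,0.0445,0,-0.3,0,0,0,0,0,0.03,-0.3,0,0,0,0,0,0.03,-0.3,0,0,0,0,0,0,-0.3,0,0,0,0,0,0,-0.3])

```text
clock: 13.72
eef_pos: [431.9, 144.0, 30.6]
tool_rot: [-3.138, -0.0, -2.87]
force: [0.3, -0.0, 0.3]
width: 55.5
gripper_force: 0.0
```

```bash
python3 - <<'E'
from h import *
plan([427.8,149.4,-27.6],106.2)
E
```

```text
t 13.72 tcp [431.9 144.   30.6] yaw y 105.6 F [ 0.3 -0.   0.3] w 55.5 q [-0.39  0.66  0.01  2.19 -0.    0.29  1.46]
shift [0.0025 0.0065 0.0581]
turn [-0.2 -0.  -0.6]
```

```bash
python3 - <<'E'
import numpy as np
from scipy.optimize import fsolve
D=np.array([[.629,1.518,649.3,200.6],[.61,1.88,548.5,108.2],[.84,1.90,567,-22.7],[.84,1.64,652,28.8],[.66,2.19,455.3,30.6],[.68,1.86,568.3,74.3]])
a,b=D[:,0],D[:,0]+D[:,1]; n=len(a); o=np.ones(n);z=0*o
A=np.r_[np.c_[np.sin(a),np.sin(b),o,z],np.c_[np.cos(a),np.cos(b),z,o]]; y=np.r_[D[:,2],D[:,3]]
p,*_=np.linalg.lstsq(A,y,rcond=None); print(p, (A@p-y).round(1))
for r,zz in((455,30),(453,-10),(453,-27),(560,-27)):
    f=lambda q:[p[0]*np.sin(q[0])+p[1]*np.sin(q[0]+q[1])+p[2]-r,p[0]*np.cos(q[0])+p[1]*np.cos(q[0]+q[1])+p[3]-zz]
    q=fsolve(f,[.7,2.1]); print(r,zz,q,np.pi-q.sum())
# final lean: tip at r=652, tool sum = pi-L
E
```

```text
[ 5.61131858e+02  3.79852018e+02  2.23225939e-01 -4.78737605e+01] [-0.4  3.5 -0.5 -0.6 -1.8 -0.3 -1.7  1.8 -0.3 -1.8  1.   1. ]
455 30 [0.66431236 2.18670488] 0.2905754097960971
453 -10 [0.74871222 2.20535115] 0.18752928729191964
453 -27 [0.78584664 2.20826333] 0.14748267755812616
560 -27 [0.8423266  1.91878792] 0.38047813337733327
```

Joint 6 would pass its 0.23 limit with the tool vertical here. I'll lean the tool 5° about its closing axis and keep that lean until placing, so the light itself stays level.

Call:
carry_out(deltas=[-0.2,0,-0.6,0.002,0.003,0,-0.3,0,2.5,0,0.001,0.0025,0,-0.3,0,2.5,0,0,0,0,-0.3,0,0,0,0,0,0.01,-0.3,0,0,0,0,0,0,-0.3,0,0,0,0,0,0,-0.3])

```text
clock: 14.48
eef_pos: [424.8, 148.7, 19.8]
tool_rot: [-3.142, -0.09, -2.857]
force: [-0.7, -0.3, -0.8]
width: 55.5
gripper_force: 0.0
```

```bash
python3 - <<'E'
from h import *
plan([425.5,148.7,-27.5],106.2)
E
```

```text
t 14.47 tcp [424.8 148.7  19.8] yaw y 106.3 F [-0.7 -0.3 -0.8] w 55.5 q [-0.38  0.71 -0.01  2.12 -0.01  0.41  1.47]
shift [-0.0049 -0.0002  0.047 ]
turn [-0.  -5.1  0.1]
```

Call:
carry_out(deltas=[0,0,0,-0.003,0,0.015,-0.3,0,0,0,-0.0015,0,0.012,-0.3,0,0,0,0,0,0.01,-0.3,0,0,0,-0.0005,0,0.006,-0.3,0,0,0,0,0,0.004,-0.3,0,0,0,0,0,0,-0.3,0,0,0,0,0,0,-0.3])

```text
clock: 15.35
eef_pos: [426.4, 149.3, -27.3]
tool_rot: [3.142, -0.089, -2.857]
force: [-0.1, 0.1, 0.8]
width: 55.3
gripper_force: 0.0
```

Call:
carry_out(deltas=[0,0,0,0,0,0,0.1,0,0,0,0,0,0,0.3,0,0,0,0,0,0,0.5,0,0,0,0,0,0,0.5,0,0,0,0,0,0,0.5])

```text
clock: 15.98
eef_pos: [426.6, 149.2, -26.7]
tool_rot: [-3.142, -0.088, -2.858]
force: [-0.2, -0.3, 6.7]
width: 34.2
gripper_force: 59.0
```

Call:
carry_out(deltas=[0,0,0,0,0,-0.02,0.5,0,0,0,0,0,-0.05,0.5,0,0,0,0,0,-0.045,0.5,0,0,0,0,0,0,0.5,0,0,0,0,0,0,0.5])

```text
clock: 16.6
eef_pos: [435.6, 151.9, 86.9]
tool_rot: [-3.142, -0.089, -2.857]
force: [-0.1, 0.2, -0.7]
width: 33.8
gripper_force: 59.8
```

```bash
python3 - <<'E'
from h import *
plan([558.9,-160.1,90],106.2)
for n in('side','top'): print(n,blobs(red(ctrl.get_image(n)),5))
X=ctrl.read_state()['eef_pos']+[0,0,20.5+11]; print(proj('side',X))
E
```

```text
t 16.6 tcp [435.6 151.9  86.9] yaw y 106.3 F [-0.1  0.2 -0.7] w 33.8 q [-0.38  0.59 -0.01  2.05 -0.01  0.59  1.47]
shift [-0.0304 -0.334  -0.0059]
turn [-0.  -5.1  0.1]
side [([269.0, 159.6], [265, 144, 9, 35, 196]), ([286.9, 198.4], [283, 198, 8, 2, 14]), ([426.4, 261.3], [420, 259, 14, 5, 44]), ([385.2, 294.9], [377, 292, 17, 7, 87])]
top [([422.3, 163.8], [416, 158, 14, 13, 143]), ([216.0, 222.6], [207, 217, 20, 12, 149]), ([443.7, 227.0], [437, 221, 14, 14, 150])]
[287.87373127 198.52513346]
```

Call:
carry_out(deltas=[0,0,0,-0.0035,-0.0415,0,0.5,0,0,0,-0.0035,-0.042,-0.0004,0.5,0,0,0,-0.0035,-0.042,-0.0004,0.5,0,0,0,-0.0035,-0.042,-0.0004,0.5,0,0,0,-0.0035,-0.042,-0.0004,0.5,0,0,0,-0.0035,-0.042,-0.0004,0.5,0,0,0,-0.0035,-0.042,-0.0004,0.5,0,0,0,-0.003,-0.0405,0,0.5,0,0,0,0,0,0,0.5,0,0,0,0,0,0.04,0.5,0,0,0,0,0,0,0.5,0,0,0,0,0,0,0.5])

```text
clock: 18.2
eef_pos: [552.8, -160.9, 47.3]
tool_rot: [3.141, -0.09, -2.856]
force: [1.0, 0.3, 0.9]
width: 33.7
gripper_force: 59.9
```

```bash
python3 - <<'E'
from h import *
plan([555.6,-160.9,0],106.2)
for n in('side',): print(n,blobs(red(ctrl.get_image(n)),5))
X=ctrl.read_state()['eef_pos']+[1.3,.1,20.5+10]; print(proj('side',X))
E
```

```text
t 18.2 tcp [ 552.8 -160.9   47.3] yaw y 106.4 F [1.  0.3 0.9] w 33.7 q [ 0.22  0.76 -0.01  1.77  0.08  0.69  2.  ]
shift [-0.0069 -0.0008  0.0468]
turn [ 0.  -5.1  0.2]
side [([269.7, 160.2], [265, 144, 10, 35, 251]), ([408.0, 256.6], [401, 255, 14, 5, 51]), ([426.1, 261.1], [420, 259, 14, 5, 49]), ([385.2, 294.9], [377, 292, 17, 7, 87])]
[409.05807883 256.15584206]
```

Call:
carry_out(deltas=[0,0,0,-0.0035,-0.001,0.02,0.5,0,0,0,-0.0035,0,0.013,0.5,0,0,0,0,0,0.005,0.5,0,0,0,0,0,0,0.5,0,0,0,0,0,0,0.5])

```text
clock: 18.88
eef_pos: [556.8, -161.9, 8.9]
tool_rot: [-3.141, -0.089, -2.857]
force: [-0.8, 0.2, 0.5]
width: 33.9
gripper_force: 59.9
```

```bash
python3 - <<'E'
from h import *
plan([555.6,-160.9,0],106.2)
E
```

```text
t 18.88 tcp [ 556.8 -161.9    8.9] yaw y 106.3 F [-0.8  0.2  0.5] w 33.9 q [ 0.21  0.83 -0.01  1.77  0.09  0.62  1.99]
shift [0.0001 0.0012 0.009 ]
turn [-0.  -5.1  0.1]
```

Call:
carry_out(deltas=[0,0,0,0,0.0012,0.004,0.5,0,0,0,0,0,0.003,0.5,0,0,0,0,0,0.002,0.5,0,0,0,0,0,0,0.5,0,0,0,0,0,0,0.5])

```text
clock: 19.5
eef_pos: [555.5, -160.8, -0.3]
tool_rot: [-3.142, -0.089, -2.857]
force: [-0.6, 0.5, -0.5]
width: 33.2
gripper_force: 59.9
```

Call:
carry_out(deltas=[0,0,0,0,0,0,0.1,0,0,0,0,0,0,-0.1,0,0,0,0,0,0,-0.3,0,0,0,0,0,0,-0.3,0,0,0,0,0,0,-0.3])

```text
clock: 20.12
eef_pos: [555.5, -160.8, -0.3]
tool_rot: [3.142, -0.089, -2.857]
force: [-0.3, -0.1, 0.3]
width: 55.4
gripper_force: 0.0
```

Call:
carry_out(deltas=[0,0,0,0,0,-0.02,-0.3,0,0,0,0,0,-0.05,-0.3,0,0,0,0,0,-0.05,-0.3,0,-5.1,0,0,0.05,-0.05,-0.3,0,0,0,0,0.05,-0.05,-0.3,0,0,0,0,0.05,-0.05,-0.3,0,0,0,0,0.05,0,-0.3,0,0,0,0,0,0,-0.3])

```text
clock: 21.12
eef_pos: [517.2, 23.4, 252.5]
tool_rot: [3.139, 0.001, -2.85]
force: [-0.5, -0.3, -0.6]
width: 55.9
gripper_force: 0.0
```

```bash
python3 - <<'E'
from h import *
plan([482.4,355.7,300],35.6)
for n in('side','top'):
    for b in blobs(red(ctrl.get_image(n)),5): print(n,b,onz(n,b[0],28).round(1))
E
```

```text
t 21.12 tcp [517.2  23.4 252.5] yaw y 106.7 F [-0.5 -0.3 -0.6] w 55.9 q [-0.05  0.38 -0.07  1.82  0.03  0.95  1.73]
shift [-0.0623  0.3284 -0.0467]
turn [ 0.2 -0.  71.1]
side ([269.7, 160.2], [265, 144, 10, 35, 254]) [641.5 706.   28. ]
side ([426.5, 261.2], [420, 259, 14, 5, 46]) [ 635.8 -138.2   28. ]
side ([406.9, 276.6], [400, 274, 15, 6, 62]) [ 555.  -161.4   28. ]
side ([385.2, 294.9], [377, 292, 17, 7, 87]) [ 473.9 -187.1   28. ]
top ([216.0, 222.6], [207, 217, 20, 12, 149]) [492.8 385.5  28. ]
```

All three lights are collinear at the right spacing, at (635.8,-138.2), (555,-161.4) and (473.9,-187.1). Next is the lighter.

Call:
carry_out(deltas=[0,0,0,-0.0055,0.047,-0.015,-0.3,0,0,0,-0.0095,0.047,-0.015,-0.3,0,0,0,-0.0095,0.047,-0.015,-0.3,0,0,0,-0.0095,0.047,0,-0.3,0,0,0,-0.0095,0.047,0,-0.3,0,0,0,-0.0095,0.047,0,-0.3,0,0,0,-0.0095,0.047,0,-0.3])

```text
clock: 22.1
eef_pos: [487.3, 351.3, 296.0]
tool_rot: [-3.14, -0.0, -2.861]
force: [1.0, 0.1, 0.5]
width: 55.5
gripper_force: 0.0
```

Call:
carry_out(deltas=[0,0,8.9,0,0,0,-0.3,0,0,8.9,0,0,0,-0.3,0,0,8.9,0,0,0,-0.3,0,0,8.9,0,0,0,-0.3,0,0,8.9,0,0,0,-0.3,0,0,8.9,0,0,0,-0.3,0,0,8.9,0,0,0,-0.3,0,0,8.9,0,0,0,-0.3,0,0,0,0,0,0,-0.3,0,0,0,0,0,0,-0.3])

```text
clock: 23.35
eef_pos: [486.6, 351.0, 296.3]
tool_rot: [-3.141, 0.001, 2.184]
force: [-0.7, -0.0, -0.1]
width: 55.5
gripper_force: 0.0
```

```bash
python3 - <<'E'
from h import *
plan([482.4,355.7,230],35.6)
print(blobs(red(ctrl.get_image('top')),5))
E
```

```text
t 23.35 tcp [486.6 351.  296.3] yaw y 35.2 F [-0.7 -0.  -0.1] w 55.5 q [-0.78  0.47  0.17  1.54 -0.08  1.14  0.02]
shift [ 0.0063 -0.0006  0.0663]
turn [-0.   0.  -0.4]
[([422.3, 163.8], [416, 158, 14, 13, 143]), ([432.5, 195.0], [426, 189, 14, 14, 147]), ([217.2, 222.3], [208, 216, 19, 13, 125]), ([443.7, 227.0], [437, 221, 14, 14, 150])]
```

Call:
carry_out(deltas=[0,0,-0.4,0.0063,-0.0006,0,-0.3,0,0,0,0,0,0.03,-0.3,0,0,0,0,0,0.03,-0.3,0,0,0,0,0,0,-0.3,0,0,0,0,0,0,-0.3])

```text
clock: 24.02
eef_pos: [482.4, 357.3, 237.8]
tool_rot: [3.14, -0.0, 2.191]
force: [-0.4, 0.3, -0.8]
width: 55.5
gripper_force: 0.0
```

```bash
python3 - <<'E'
from h import *
plan([482.4,355.7,128],35.6)
E
```

```text
t 24.02 tcp [482.4 357.3 237.8] yaw y 35.5 F [-0.4  0.3 -0.8] w 55.5 q [-0.78  0.52  0.16  1.62 -0.09  1.    0.02]
shift [-0.0013 -0.0011  0.1098]
turn [ 0.1 -0.  -0.1]
```

Call:
carry_out(deltas=[0,0,0,-0.0013,-0.001,0.02,-0.3,0,0,0,0,0,0.03,-0.3,0,0,0,0,0,0.03,-0.3,0,0,0,0,0,0.03,-0.3,0,0,0,0,0,0,-0.3,0,0,0,0,0,0,-0.3])

```text
clock: 24.78
eef_pos: [483.1, 356.0, 128.5]
tool_rot: [3.138, -0.0, 2.19]
force: [0.4, -0.1, -0.1]
width: 55.5
gripper_force: 0.0
```

Call:
carry_out(deltas=[0,0,0,0,0,0,0.2,0,0,0,0,0,0,0.5,0,0,0,0,0,0,0.8,0,0,0,0,0,0,1,0,0,0,0,0,0,1,0,0,0,0,0,0,1])

```text
clock: 25.52
eef_pos: [482.3, 355.4, 127.7]
tool_rot: [3.14, -0.0, 2.19]
force: [-0.9, -0.7, 5.8]
width: 16.2
gripper_force: 58.7
```

```bash
python3 - <<'E'
from h import *
plan([482.4,355.7,128],35.6)
print(blobs(red(ctrl.get_image('side')),5)[:2])
E
```

```text
t 25.52 tcp [482.3 355.4 127.7] yaw y 35.5 F [-0.9 -0.7  5.8] w 16.2 q [-0.77  0.65  0.13  1.74 -0.12  0.76  0.04]
shift [ 0.0002  0.0002 -0.0003]
turn [ 0.1 -0.  -0.1]
[([270.5, 165.6], [266, 144, 9, 35, 152]), ([426.4, 261.3], [420, 259, 14, 5, 44])]
```

Call:
carry_out(deltas=[0,0,0,0,0,-0.01,1,0,0,0,0,0,-0.025,1,0,0,0,0,0,-0.03,1,0,0,0,0,0,-0.03,1,0,0,0,0,0,-0.03,1,0,0,0,0,0,-0.025,1,0,0,0,0,0,0,1,0,0,0,0,0,0,1])

```text
clock: 26.58
eef_pos: [481.2, 354.6, 275.9]
tool_rot: [-3.14, 0.0, 2.19]
force: [-1.0, 0.3, -1.5]
width: 16.6
gripper_force: 58.5
```

```bash
python3 - <<'E'
from h import *
plan([600,60,280],35.6)
s=ctrl.get_image('side'); print(blobs(red(s),5)[:2])
X=ctrl.read_state()['eef_pos']
for d in (75,55,0,-120): print(d,proj('side',X+[0,0,d]))
E
```

```text
t 26.57 tcp [481.2 354.6 275.9] yaw y 35.5 F [-1.   0.3 -1.5] w 16.6 q [-0.79  0.49  0.16  1.57 -0.09  1.09  0.02]
shift [-0.3088 -0.0743 -0.004 ]
turn [-0.1 -0.  -0.1]
[([268.2, 115.3], [263, 91, 10, 38, 185]), ([125.5, 115.5], [124, 114, 4, 4, 14])]
75 [266.87354388  90.87757309]
55 [267.15718883  98.34285197]
0 [267.91687929 118.33721907]
-120 [269.47760639 159.41414713]
```

Call:
carry_out(deltas=[0,0,0,-0.031,-0.01,0,1,0,0,0,-0.041,-0.013,0,1,0,0,0,-0.041,-0.013,0,1,0,0,0,-0.041,-0.013,0,1,0,0,0,-0.041,-0.013,0,1,0,0,0,-0.041,-0.013,0,1,0,0,0,-0.041,-0.013,0,1,0,0,0,-0.041,-0.013,0,1,0,0,0,-0.041,-0.013,0,1,0,0,0,-0.041,-0.013,0,1,0,0,0,-0.01,-0.003,0,1])

```text
clock: 28.0
eef_pos: [613.5, -58.5, 275.3]
tool_rot: [-3.138, 0.0, 2.185]
force: [0.8, 1.1, -0.1]
width: 16.4
gripper_force: 58.5
```

Call:
carry_out(deltas=[0,0,0,0,0,0,1,1.9,-5.4,0,0,0,0,1,1.9,-5.4,0,0,0,0,1,1.9,-5.4,0,0,0,0,1,1.9,-5.4,0,0,0,0,1,0,0,0,0,0,0,1])

```text
clock: 28.75
eef_pos: [613.1, -48.3, 274.9]
tool_rot: [-3.001, 0.372, 2.226]
force: [-0.0, 0.2, -0.9]
width: 16.6
gripper_force: 58.6
```

```bash
python3 - <<'E'
from h import *
plan([614,-54,215])
print(Ro.from_euler("xyz",ctrl.read_state()["tool_rot"]).as_matrix()[:,2])
E
```

```text
t 28.75 tcp [613.1 -48.3 274.9] yaw y 34.6 F [-0.   0.2 -0.9] w 16.6 q [-0.47  0.51  0.41  1.67  0.24  0.94  0.37]
shift [0.017  0.0054 0.0575]
[ 0.10776022 -0.3705749  -0.9225302 ]
```

Tilting works as planned and the joints are comfortable. I'll finish the tilt.

Call:
carry_out(deltas=[1.9,-5.4,0,0,0,0,1,1.9,-5.4,0,0,0,0,1,1.9,-5.4,0,0,0,0,1,1.9,-5.4,0,0,0,0,1,0,0,0,0,0,0,1,0,0,0,0,0,0,1])

```text
clock: 29.5
eef_pos: [614.1, -55.4, 277.3]
tool_rot: [-2.814, 0.741, 2.316]
force: [0.5, -0.5, 0.1]
width: 16.2
gripper_force: 58.6
```

```bash
python3 - <<'E'
from h import *
st=ctrl.read_state(); t=Ro.from_euler("xyz",st["tool_rot"]).as_matrix()[:,2]; print(t,np.arccos(-t[2]))
T=np.array([638,-137.3,86]); plan(T-120.2*t); print("final");plan(T-[0,0,40]-120.2*t)
s=ctrl.get_image('side'); print(blobs(red(s),5))
print('tip pred',proj('side',st["eef_pos"]+120.2*t),'handle end',proj('side',st["eef_pos"]-75*t))
t_=ctrl.get_image('top'); print(blobs(red(t_),5), proj('top',st["eef_pos"]+120.2*t),proj('top',st["eef_pos"]-75*t))
E
```

```text
[ 0.19768212 -0.68788772 -0.69837831] 0.7976671245610883
t 29.5 tcp [614.1 -55.4 277.3] yaw y 29.8 F [ 0.5 -0.5  0.1] w 16.2 q [-0.8   0.65  0.63  1.78  0.57  0.89 -0.04]
shift [0.0728 0.0259 0.0745]
final
t 29.5 tcp [614.1 -55.4 277.3] yaw y 29.8 F [ 0.5 -0.5  0.1] w 16.2 q [-0.8   0.65  0.63  1.78  0.57  0.89 -0.04]
shift [0.0998 0.0354 0.1024]
[([403.8, 144.7], [389, 117, 28, 44, 338]), ([426.5, 261.2], [420, 259, 14, 5, 45]), ([406.9, 276.6], [400, 274, 15, 6, 62]), ([385.2, 294.9], [377, 292, 17, 7, 87])]
tip pred [436.25217846 193.74618472] handle end [385.63994703 119.19182379]
[([403.5, 149.6], [385, 145, 35, 12, 224]), ([422.3, 163.8], [416, 158, 14, 13, 143]), ([432.5, 195.1], [426, 189, 14, 14, 146]), ([443.7, 227.0], [437, 221, 14, 14, 150])] [438.69008942 148.44255535] [386.39035329 152.809122  ]
```

Call:
carry_out(deltas=[0,0,0,0.018,0.0065,0.0186,1,0,0,0,0.018,0.0065,0.0186,1,0,0,0,0.018,0.0065,0.0186,1,0,0,0,0.018,0.0065,0.0186,1,0,0,0,0,0,0,1,0,0,0,0,0,0,1])

```text
clock: 30.35
eef_pos: [615.3, -55.0, 171.4]
tool_rot: [-2.815, 0.743, 2.316]
force: [-0.3, -0.4, 0.2]
width: 16.3
gripper_force: 58.6
```

```bash
cat > f.py <<'E'
from h import *
import sys
st=ctrl.read_state(); t=Ro.from_euler("xyz",st["tool_rot"]).as_matrix()[:,2]; print(t,np.arccos(-t[2]),"tip",st["eef_pos"]+120.2*t)
plan(np.array([638,-137.3,47])-120.2*t)
s=ctrl.get_image('side'); p=ctrl.get_image('top'); print(blobs(red(s),5)); print(blobs(red(p),5))
print('tip pred',proj('side',st["eef_pos"]+120.2*t),proj('top',st["eef_pos"]+120.2*t))
if len(sys.argv)>1:
    A=cv2.resize(s[190:290,360:460],(400,400),interpolation=cv2.INTER_CUBIC);B=cv2.resize(p[125:205,380:460],(400,400),interpolation=cv2.INTER_CUBIC)
    cv2.imwrite('pics/fin.png',np.hstack([A,B])[:,:,::-1])
E
python3 f.py
```

```text
[ 0.19917517 -0.68863837 -0.69721335] 0.7992935034652098 tip [ 639.19676466 -137.7347533    87.583217  ]
t 30.35 tcp [615.3 -55.  171.4] yaw y 29.8 F [-0.3 -0.4  0.2] w 16.3 q [-0.79  0.82  0.62  1.86  0.58  0.7  -0.18]
shift [0.0283 0.0088 0.0278]
[([399.5, 189.9], [385, 164, 27, 42, 300]), ([426.4, 261.3], [420, 259, 14, 5, 44]), ([406.9, 276.6], [400, 274, 15, 6, 62]), ([385.2, 294.9], [377, 292, 17, 7, 87])]
[([394.3, 160.0], [378, 156, 32, 10, 188]), ([422.4, 164.9], [416, 160, 14, 11, 117]), ([432.5, 195.1], [426, 189, 14, 14, 146]), ([443.7, 227.0], [437, 221, 14, 14, 150])]
tip pred [430.58009145 237.62695518] [428.0483064 157.8399314]
```

Call:
carry_out(deltas=[0,0,0,0.007,0.0022,0.007,1,0,0,0,0.007,0.0022,0.007,1,0,0,0,0.007,0.0022,0.007,1,0,0,0,0.006,0.002,0.006,1,0,0,0,0,0,0,1,0,0,0,0,0,0,1,0,0,0,0,0,0,1])

```text
clock: 31.32
eef_pos: [613.8, -54.0, 131.1]
tool_rot: [-2.813, 0.743, 2.319]
force: [0.1, -0.6, -0.3]
width: 16.4
gripper_force: 58.6
```

```bash
python3 f.py 1
```

```text
[ 0.19916193 -0.68862611 -0.69722923] 0.7992713384713522 tip [ 637.77371798 -136.73001848   47.31570059]
t 31.32 tcp [613.8 -54.  131.1] yaw y 29.9 F [ 0.1 -0.6 -0.3] w 16.4 q [-0.79  0.89  0.62  1.88  0.58  0.63 -0.23]
shift [-0.0002 -0.      0.0007]
[([397.1, 205.8], [383, 180, 26, 42, 293]), ([426.5, 261.2], [420, 259, 14, 5, 45]), ([406.9, 276.6], [400, 274, 15, 6, 62]), ([385.2, 294.9], [377, 292, 17, 7, 87])]
[([423.1, 164.7], [416, 158, 14, 13, 100]), ([391.4, 164.3], [375, 160, 32, 10, 183]), ([432.5, 195.1], [426, 189, 14, 14, 146]), ([443.7, 227.0], [437, 221, 14, 14, 150])]
tip pred [427.65208758 253.31429871] [424.15441757 161.7529944 ]
```

View pics/fin.png

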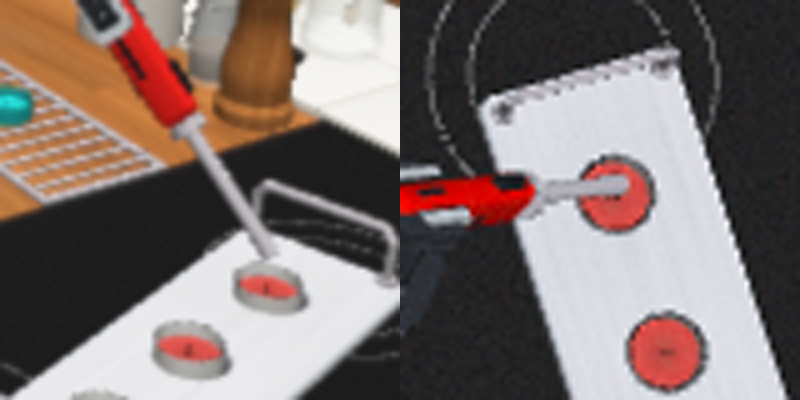

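The nozzle tip is at (427,254) in the side view and (425,162) in the top view. That puts it centred over the far wick, about 15 mm above it, with all three lights seated.

```bash
python3 -c "
from cell import ctrl
print(ctrl.finish_job())"
```

```text
the job is handed in; nothing more can be done
None
```

I handed the job in at about 31 s: both loose tea lights are seated in their pockets, and the gripper is still holding the lighter at about a 0.8 rad lean, its tip about 15 mm above the far wick; no score came back.

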